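Gauge the clay extruder and show the rod for reading

TASK

Take the gauge rod from its rest and slide it, tip first, into the brass guide tube on the front of the clay extruder until its collar stops against the tube, then draw it right out again. Finish while still holding it in the gripper, level and still, touching nothing else, with its tip one to four centimetres straight above the red dot of the reading stand and the rod over the black line (handle on the line's side, so that rod and line run the same way). Do not shift or tip the glaze pots and the tub on the table.

Things in the scene. Friction and masses are not known exactly. Their poses are not given: they have to be found in the camera images.
- gauge: Gauge rod, 0.11 to 0.22 kg, lying level in its rest. Origin on its axis at the collar's front face, +x to the tip. Forward: round steel rod, 11 mm diameter, 100 mm long, red band near the chamfered tip. Behind: brass collar (30 mm diameter, x -12 to 0), then square dark wooden handle 18 x 18 mm, x -112 to -12, sides facing y and z; grip its middle, x = -62 mm
- gauge_tip (a point): the end of the gauge rod, 100 mm from the collar's front face; axes as gauge
- gauge_rest: Fixed pale wooden rest, foot 165 x 56 x 8 mm, two slotted posts to 65 mm high. Origin on the table below the middle of the handle of the gauge lying in it, +x the way the gauge points; gauge axis 55 mm above the table. Posts (10 mm thick, 44 wide) at x = -45 (handle's end) and +90 mm (rod); slots open upward: lift the gauge straight out, 20 mm frees it
- extruder: Fixed bench clay extruder: level aluminium barrel (94 mm diameter over the dark flanges) on a blue foot, 157 mm high, with a short brass guide tube (40 mm outer diameter, projecting 30 mm) at its front. Origin on the table below the tube's mouth; +x the way into the tube; extends 151 mm along +x, 55 mm to each side
- tube_mouth (a point): centre of the brass tube's front opening, 110 mm above the table; +x points level into the bore. The bore is 15 mm in diameter and 145 mm deep, so the rod goes in 100 mm till its collar meets the tube's front face
- reading_stand: Fixed reading stand: round dark foot of 84 mm diameter, steel post, and a level white plate (105 mm along x, from x = -75 to +30 mm; 70 mm along y; 8 mm thick) whose upper face is 130 mm above the table. Origin on the table under the red dot; a black line runs on the plate along x, from x = -71 mm to the dot
- read_dot (a point): the red dot (12 mm across) on the plate's upper face, 130 mm above the table. Axes as the stand's: -x is the way along the black line away from the dot (the side for the gauge's handle), z up
- pot_yellow: bystander: lidded glaze pot with yellow label, 60 mm diameter, 69 mm high, origin under its centre; not to be moved
- pot_green: bystander: lidded glaze pot with green label, 63 mm diameter, 89 mm high, origin under its centre; not to be moved
- oxide_tub: bystander: tall white lidded tub, 74 mm diameter, 131 mm high, origin under its centre; not to be moved

How it is judged:
On the way, in this order (a step that is already met when the one before it is completed fails the run):
1. the gauge is in the guide tube with its collar against the tube's face (within 3 mm) (x of gauge in the frame of tube_mouth above -0.003 m and y of gauge in the frame of tube_mouth between -0.005 and 0.005 m and z of gauge in the frame of tube_mouth between -0.005 and 0.005 m and angle between the x axis of gauge and the x axis of tube_mouth, either way round below 0.08 rad and distance between gauge_tip and tube_mouth below 0.105 m), for 0.2 s.
2. the gauge is drawn right out of the tube, held in the fingers (x of gauge_tip in the frame of tube_mouth below -0.01 m and contact force between the fingers and gauge above 2 N and height (world z) of gauge above 0.07 m), for 0.1 s.
At the end, for the whole second after the job is handed in: Gauge held still in the fingers, touching no stand, extruder or rest; tip (on its axis) within 15 mm of the red dot along and across the line, 5.5 to 50 mm above the plate; rod level within 7 degrees, along the line within 10, handle on the line's side (x of gauge_tip in the frame of read_dot between -0.015 and 0.015 m and y of gauge_tip in the frame of read_dot between -0.015 and 0.015 m and z of gauge_tip in the frame of read_dot between 0.0055 and 0.05 m and x of gauge in the frame of read_dot below -0.05 m and angle between the x axis of gauge and the x axis of read_dot, either way round below 0.17 rad and angle between gauge's own x axis and vertical between 1.4508 and 1.6908 rad and contact force between the fingers and gauge above 2 N and contact force between gauge and reading_stand below 0.1 N and contact force between gauge and extruder below 0.1 N and contact force between gauge and gauge_rest below 0.1 N and linear speed of gauge below 0.02 m/s and angular speed of gauge below 0.2 rad/s); the arm keeps its last pose, push and grip.
It fails at once if a glaze pot or the tub was shifted by more than 30 mm or tipped (distance of any of pot_yellow, pot_green, oxide_tub from where it was at the start of the episode above 0.03 m or angle between any of pot_yellow, pot_green, oxide_tub's own z axis and vertical above 0.3 rad).
It also fails if it takes over 56 s, if anything falls off the work surface, if the arm or the gripper's body presses on something with over 40 N, if the wrist force passes 120 N, or if a joint passes its speed limit or range.

ROBOT

A 6-joint arm with a two-finger parallel gripper is mounted at the origin on a cart in front of the work surface, level with it; the furniture and walls round the work are solid. World frame = base frame: x ahead of the robot, y to its left, z up, the work surface at z = 0. Lengths are in m, angles in rad, forces in N, time in s.
With the tool pointing down it reaches from about 0.35 to 0.8 m from the base axis. Payload 7.3 kg.
Tool frame: the origin (TCP) lies midway between the tips of the shut fingers; the grasp point (between the pads) lies 19 mm behind it (bot.tcp_to_grasp is the distance from the TCP to the grasp point, in m); z points along the fingers, y is the line along which they close (so a half turn about z gives the same grasp; the last joint's range is limited). The gripper opens to 85 mm and grips with 20 to 120 N. Pads are 22 mm wide; open, the fingers measure 114 mm over their backs; the gripper's body (76 mm by 85 mm) begins 54 mm behind the grasp point. The pads swing forward as they close: fully open they stand 13 mm farther back than shut.
Start: joints at [-1.308, 0.342, 1.524, -0, 1.275, -0.146], TCP at [0.209, -0.482, 0.231] pointing down, gripper open.
Joint ranges: [-2.53, 2.53], [-0.77, 2.02], [0.04, 2.7], [-1, 4.14], [0.28, 2.66], [-3.11, 3.11]. Speed limits (rad/s): [2.57, 2.57, 3.14, 3.14, 3.14, 3.14].

INTERFACE

Orientations are given as a unit quaternion [x, y, z, w].
In Python, from station import bot, read_camera, recognise, silhouettes, landmark_of gives the robot as it stands. The module is installed in compiled form; this text tells all that it offers.
- The arm moves only by the shell command python3 -m pendant 'ROWS' [FORCE]. ROWS is JSON, a list of rows, each an object with "offset": the shift along the world's x, y, z each as a share of 300 mm, from -1 to 1, a list of three; "delta_rot": the turn, a rotation vector about the world's x, y, z each as a share of 90 degrees, from -1 to 1, a list of three; "gripper": the closure, from -1 (fully open) to 1 (shut). In form: [{"offset": [dx, dy, dz], "delta_rot": [rx, ry, rz], "gripper": gripper}, ...]. A call has 1 to 10 rows; each row is the pose to reach, as a shift and turn from the pose commanded when the call began; what a row does not reach only later rows make up. A row lasts 1/8 s, in which the tool goes at most 62.5 mm and 10.7 degrees, less where a joint would pass 70% of its speed; a pose out of reach is approached as far as the arm can. A call with a number of a shift or a turn outside -1 to 1 is refused whole. A call with a gripper value outside its range is refused whole. The fingers move at their own pace and stop on an object; FORCE is the grip in N (left out, the last holds). Time passes only in rows, so rows that repeat a pose let the fingers close. It gives the time, the measured TCP pose, the force, the opening and the grip force at its end, in the units of the state.
- bot.sense(): the state, without advancing time (a new reading comes with each control period).
- read_camera(name): name is "scene" or "side" or "wrist"; returns a dict with "image" (384x512x3 uint8, red, green, blue), "range_z" (384x512 float32, m along the optical axis (not along the pixel's ray), 0 where there is no reading), "intrinsics" (3x3 intrinsics, pixels), "xyz" and "orientation" of the camera in the world; the wrist camera has in their place "hand_eye" (4x4, takes a point from camera to tool coordinates, whose origin is the TCP and whose axes are the flange's). Camera axes: x right, y down, z forward; pixel columns grow to the right and rows downward; lengths in m; the calibration is good to about 2 mm. The wrist camera is an equidistant fisheye: a pixel r from the principal point sees the ray r / f radians off the axis. A picture is of the moment at which its call begins: read the wrist's pose just before it.
- bot.close_job(): hands the job in; it is judged then, once.
Trained networks look in the newest picture that a camera, given by its name, has taken for a name from the list of things; names that differ only in an ending like _2 or _b are one class to them, and where a whole thing is asked for, a point or a joint stands for the part that bears it (a point fixed in the world has none). Each returns a list of dicts, best first, with "conf" (0 to 1); they miss things now and then, are a little off and sometimes report something else, mostly with a low value. They report only what shows in the picture. A call takes as long as a camera call.
- recognise(camera, thing): "bbox" ([left, top, width, height] in pixels, round what is visible of it).
- silhouettes(camera, thing): "pixels" (384x512 bool, what is visible of it) and "bbox" ([left, top, width, height] in pixels, round what is visible of it).
- landmark_of(camera, thing): "point" ([column, row] in pixels: a listed point, or the origin of a listed thing).
The state is a dict: "clock": time; "joint_pos": joint angles; "dq": joint speeds; "effort": joint torques, N m; "eef_pos": TCP position; "eef_rot": TCP orientation; "ft_force": force on the tool from outside, world axes, zero at the start; "moment": the same for the moment, N m; "opening": finger opening in m; "grip_force": force on a finger pad.
Only numpy, scipy, OpenCV 4.12 (cv2) and the standard library are available. Lean on these libraries where they do the work, as an engineer would, in place of code of your own. Each camera call takes 0.05 s, during which the arm holds its last target. There are 200 camera calls.

## Working session

There is one attempt and no reset: what is moved stays moved. The work goes in short steps, Python scripts to look and compute and a shell command to move; the robot and the scene stay as the last step left them, time stands still between calls to the robot, and variables do not carry over. Pictures are saved under pics/ and viewed, at most 10 in all, crops included, and the job is handed in when it is done.

```bash
mkdir -p pics; cat > h.py <<'E'
import numpy as np, cv2
from scipy.spatial.transform import Rotation as R
from station import bot, read_camera, recognise, silhouettes, landmark_of
def cloud(c):
    K=np.array(c['intrinsics']); d=c['range_z']; v,u=np.mgrid[:384,:512]
    P=np.stack([(u-K[0,2])/K[0,0]*d,(v-K[1,2])/K[1,1]*d,d],-1)
    o=np.array(c['orientation'])
    M=R.from_quat(o).as_matrix() if o.size==4 else o
    W=P@M.T+np.array(c['xyz']); W[d==0]=np.nan
    return W
E
python3 - <<'E'
from h import *
ims=[]
for cam in ['scene','side']:
    c=read_camera(cam); W=cloud(c); im=c['image'][:,:,::-1].copy()
    print(cam,c['xyz'])
    for t in ['gauge','gauge_rest','extruder','reading_stand','pot_yellow','pot_green','oxide_tub']:
        s=silhouettes(cam,t)
        if s:
            m=s[0]['pixels']; p=W[m]; p=p[~np.isnan(p[:,0])]
            print(t,round(s[0]['conf'],2),s[0]['bbox'],len(p),np.median(p,0).round(3),np.percentile(p,2,0).round(3),np.percentile(p,98,0).round(3))
    for t in ['gauge','gauge_tip','tube_mouth','read_dot','extruder','reading_stand','gauge_rest']:
        for s in landmark_of(cam,t)[:1]:
            u,v=np.round(s['point']).astype(int); print('pt',t,round(s['conf'],2),u,v,W[v,u].round(3)); cv2.circle(im,(int(u),int(v)),3,(255,0,255),1)
    ims.append(im); np.savez(cam,W=W,im=c['image'])
    cv2.imwrite(f'pics/{cam}.png',im)
E
```

```text
scene [-0.74666329  0.81612839  1.13484466]
gauge 0.6 [217.4, 210.6, 50.1, 19.5] 233 [0.42  0.119 0.058] [ 0.409  0.053 -0.004] [0.507 0.238 0.068]
gauge_rest 0.68 [234.5, 215.8, 36.9, 26.1] 497 [0.415 0.126 0.007] [ 0.392  0.05  -0.003] [0.453 0.195 0.061]
extruder 0.66 [177.9, 170.3, 40.8, 47.2] 1319 [0.658 0.23  0.101] [0.607 0.158 0.001] [0.741 0.276 0.152]
pot_yellow 0.63 [144.4, 239.5, 22.7, 22.8] 382 [0.449 0.491 0.066] [0.435 0.46  0.016] [0.497 0.516 0.082]
pot_green 0.71 [349.5, 175.2, 15.7, 22.6] 363 [ 0.368 -0.367  0.056] [ 0.352 -0.408 -0.001] [ 0.406 -0.35   0.091]
oxide_tub 0.94 [239.6, 175.6, 18.3, 32.5] 533 [0.57  0.041 0.089] [0.554 0.001 0.007] [0.622 0.064 0.132]
pt gauge 0.56 240 218 [0.523 0.113 0.   ]
pt gauge_tip 0.81 214 231 [ 0.509  0.238 -0.002]
pt tube_mouth 0.89 214 190 [0.611 0.177 0.109]
pt read_dot 0.19 244 220 [0.429 0.148 0.068]
pt extruder 0.68 214 215 [0.596 0.192 0.   ]
pt gauge_rest 0.81 256 229 [0.423 0.099 0.007]
side [0.29845985 1.20441747 1.13422634]
gauge 0.72 [267.1, 206.0, 14.0, 44.1] 247 [0.434 0.153 0.06 ] [0.42  0.058 0.006] [0.449 0.24
[... 301 characters left out ...]
  -1.486 -0.595] [ 0.696 -0.291  0.133]
pot_yellow 0.72 [232.5, 295.3, 22.6, 36.7] 608 [0.469 0.504 0.075] [0.444 0.443 0.009] [0.499 0.52  0.081]
pot_green 0.68 [292.6, 128.1, 15.8, 22.6] 356 [ 0.391 -0.359  0.06 ] [ 0.362 -0.403  0.001] [ 0.421 -0.347  0.091]
oxide_tub 0.88 [218.4, 172.1, 21.7, 45.0] 700 [0.592 0.056 0.094] [0.565 0.002 0.005] [0.626 0.069 0.133]
pt gauge 0.63 272 227 [0.434 0.161 0.062]
pt gauge_tip 0.7 266 248 [0.441 0.251 0.057]
pt tube_mouth 0.63 218 214 [ 0.644  0.062 -0.005]
pt read_dot 0.88 256 123 [ 0.572 -0.344  0.129]
pt extruder 0.73 219 238 [ 0.613  0.18  -0.001]
pt reading_stand 0.89 254 148 [ 0.581 -0.341  0.006]
pt gauge_rest 0.88 277 229 [0.423 0.119 0.011]
```

```bash
python3 - <<'E'
import cv2,numpy as np
a=cv2.imread('pics/scene.png')[150:280,110:400]; b=cv2.imread('pics/side.png')[95:345,150:330]
a=cv2.resize(a,None,fx=2.7,fy=2.7);b=cv2.resize(b,None,fx=3.2,fy=2.4)
b=cv2.resize(cv2.imread('pics/side.png')[95:345,150:330],None,fx=2.4,fy=2.4)
cv2.imwrite('pics/a.png',a);cv2.imwrite('pics/b.png',b)
E
```

```text
(no output)
```

View pics/a.png

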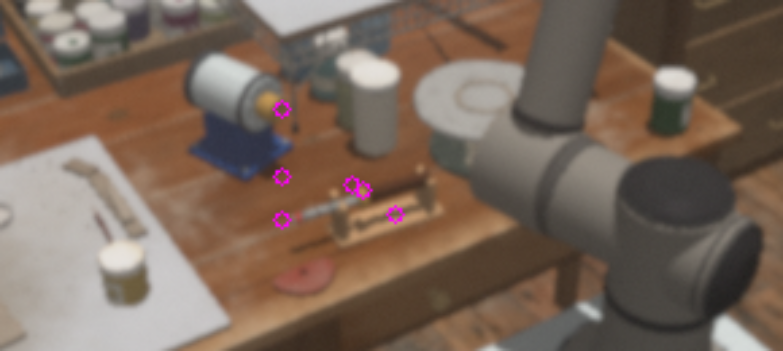

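View pics/b.png

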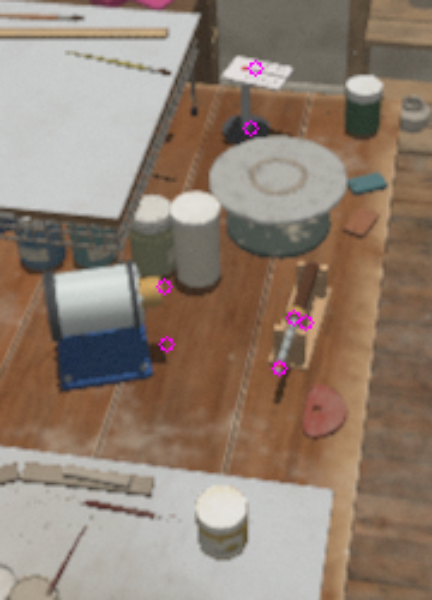

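The scene view shows the gauge in its rest (about 355,190 in the crop), the extruder at (240,110) with its tube pointing right, and the tub close to that tube at (375,105). The side view shows the stand plate at (255,70), the banding wheel at (278,190) between stand and rest, and a rack shelf at the far left.

```bash
cat >> h.py <<'E'
def wrist():
    s=bot.sense(); c=read_camera('wrist'); K=np.array(c['intrinsics'])
    T=np.eye(4);T[:3,:3]=R.from_quat(s['eef_rot']).as_matrix();T[:3,3]=s['eef_pos']
    T=T@np.array(c['hand_eye'])
    v,u=np.mgrid[:384,:512]; x=(u-K[0,2])/K[0,0];y=(v-K[1,2])/K[1,1]; th=np.hypot(x,y)+1e-9
    D=np.stack([np.sin(th)*x/th,np.sin(th)*y/th,np.cos(th)],-1)
    d=c['range_z']; P=D*(d/np.maximum(D[...,2],.05))[...,None]
    W=P@T[:3,:3].T+T[:3,3]; W[d==0]=np.nan
    return c['image'],W,T,D@T[:3,:3].T
E
python3 - <<'E'
from h import *
im,W,T,D=wrist()
cv2.imwrite('pics/w0.png',im[:,:,::-1]); print(T.round(3))
for t in ['gauge_tip','tube_mouth','read_dot','reading_stand','gauge']:
    for s in landmark_of('wrist',t)[:1]:
        u,v=np.round(s['point']).astype(int); print(t,round(s['conf'],2),u,v,W[v,u].round(3))
# height map from side+scene
for cam in ['side','scene']:
    Q=np.load(cam+'.npz')['W'].reshape(-1,3); Q=Q[~np.isnan(Q[:,0])]
    Q=Q[(Q[:,2]>-.02)&(Q[:,0]>.2)&(Q[:,0]<1)&(abs(Q[:,1])<.6)]
    H=np.full((16,24),-1.)
    i=((Q[:,0]-.2)/.05).astype(int);j=((Q[:,1]+.6)/.05).astype(int); np.maximum.at(H,(i,j),Q[:,2])
    print(cam,'rows x .2.., cols y -.6..'); print('\n'.join(' '.join('%3d'%(100*h) if h>-.5 else '  .' for h in r) for r in H))
E
```

```text
[[ 0.397 -0.879 -0.265  0.276]
 [-0.918 -0.38  -0.115 -0.452]
 [-0.     0.289 -0.957  0.374]
 [ 0.     0.     0.     1.   ]]
side rows x .2.., cols y -.6..
  .  33   .   .   .   .   .   .   .   .  71  71  51  36  27   .   .   .   .   .   .   .   .   .
  .  30  50   .   .   .   .   .   .  69  71  71  25  25   .   .   .   .   .   .   .   .   .   .
  .   .   0   0   0   0   0   1   0   1   0   0   0   0   0   0   0   0   0   0   0   0   0   0
  .   .   0   9   9   8   0   1   1   9   9   0   0   1   0   0   1   1   1   1   1   1   1   1
  .   .   0   8   9   8   0   0  10  10  10  10   6   6   6   7   6   6   1   1   1   8   8   1
  .   .   0   0   0   0   .   9  10  10  10  10   9   0   1   6   0   0   0   1   1   8   8   1
  .   .   0   0  12  13  13   9  10  10  10  10  10   0   0   0   0   0   0   1   1   7   1   1
  .   .   0   0  13  13  13   .  10  10  10  12  13  13   0   0   0   0   0   1   2   2   1   1
  .   .   0   0  13  13  12   0   0   9   9  12  13  13   0  15  15   1   0   1   3   2   1   1
  .   .   0  18  19  19  19  20  20  19  19  19  19  19  19  15  15  14   0   1 
[... 1459 characters left out ...]
   1   0   1   3   1   1   1
  .   .   .   .  19  19  19  20  19  19  19  19  19  19  19  15  15  13   0   1   2   1   1   2
 11   .   .   .  19  20  20  20  19  19  19  19  19  19  19  13  15  15   0   1   2   2   1   2
  .   .   .   0  19  20  20  20  19  19  19  19  19  19  20   .  14   0   0   1   2   2   1   1
  .  14   0   0  19  20  20  20  19  19  19  19  19  19  19   .   0   0   0   0   1   1   1   1
 14  15   0   0  19  20  20  19  19  19  19  19  19  19  19   .   0   0   0   0   0   0   0   0
 12  12   0   0  19  20  20  19  19  19  20  19  19  19  19   0   0   0   0   0   0   0   0   0
 27  12   .   .  19  19  20  19  19  19  19  20  19  19  19  10   5   9   9   7   4   0   0   0
```

View pics/w0.png

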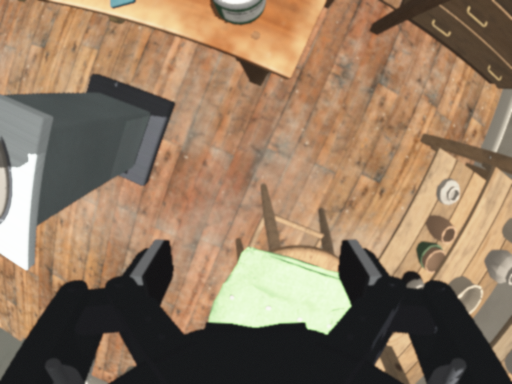

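```bash
python3 - <<'E'
from h import *
s=bot.sense(); M=R.from_quat(s['eef_rot']).as_matrix(); print(s['clock'],s['eef_pos'],M.round(3))
for cam in ['side','scene']:
    z=np.load(cam+'.npz'); Q=z['W'].reshape(-1,3); I=z['im'].reshape(-1,3).astype(int)
    ok=~np.isnan(Q[:,0]);Q=Q[ok];I=I[ok]
    def box(a,b): return np.all((Q>a)&(Q<b),1)
    for n,a,b in [('gauge',(.38,.0,.045),(.5,.3,.075)),('plate',(.45,-.45,.12),(.64,-.25,.15))]:
        p=Q[box(a,b)]; mu=p.mean(0); e=np.linalg.svd(p[:,:2]-mu[:2],full_matrices=False)[2][0]; t=(p[:,:2]-mu[:2])@e
        print(cam,n,len(p),mu.round(3),'yaw',np.degrees(np.arctan2(e[1],e[0])).round(1),t.min().round(3),t.max().round(3))
    m=box((.55,.12,.14),(.8,.35,.17)); p=Q[m]; mu=p.mean(0); e=np.linalg.svd(p[:,:2]-mu[:2],full_matrices=False)[2][0]
    print('barrel top',len(p),mu.round(3),np.degrees(np.arctan2(e[1],e[0])).round(1))
    m=(I[:,2]>I[:,0]+30)&box((.55,.1,-.01),(.85,.4,.06)); p=Q[m][:,:2].astype(np.float32); print('blue',m.sum(),cv2.minAreaRect(p))
    m=(I[:,0]>I[:,2]+50)&box((.55,.1,.085),(.64,.3,.135)); p=Q[m]; print('brass',m.sum(),p.mean(0).round(3) if len(p) else '')
E
```

```text
1.8 [ 0.20871093 -0.48175996  0.23133149] [[ 0.918  0.398  0.   ]
 [ 0.398 -0.918 -0.   ]
 [-0.     0.    -1.   ]]
side gauge 331 [0.432 0.145 0.059] yaw 84.5 -0.098 0.117
side plate 280 [ 0.567 -0.326  0.128] yaw 168.1 -0.055 0.052
barrel top 579 [0.701 0.212 0.149] 124.9
blue 688 ((0.6887899041175842, 0.2261931449174881), (0.12165944278240204, 0.09961394220590591), 20.72917938232422)
brass 83 [0.621 0.199 0.121]
scene gauge 294 [0.422 0.136 0.058] yaw 83.4 -0.091 0.122<stdin>:8: RuntimeWarning: Mean of empty slice.
  ret = um.true_divide(
Traceback (most recent call last):
IndexError: index 0 is out of bounds for axis 0 with size 0
```

```bash
python3 -m pendant '[{"offset":[0.36,0.95,0.1],"delta_rot":[0,0,0.33],"gripper":-1},{"offset":[0.36,0.95,0.1],"delta_rot":[0,0,0.33],"gripper":-1},{"offset":[0.36,0.95,0.1],"delta_rot":[0,0,0.33],"gripper":-1},{"offset":[0.36,0.95,0.1],"delta_rot":[0,0,0.33],"gripper":-1},{"offset":[0.36,0.95,0.1],"delta_rot":[0,0,0.33],"gripper":-1},{"offset":[0.36,0.95,0.1],"delta_rot":[0,0,0.33],"gripper":-1}]'
python3 -m pendant '[{"offset":[0.36,0.95,-0.1],"delta_rot":[0,0,0.34],"gripper":-1},{"offset":[0.36,0.95,-0.1],"delta_rot":[0,0,0.34],"gripper":-1},{"offset":[0.36,0.95,-0.1],"delta_rot":[0,0,0.34],"gripper":-1},{"offset":[0.36,0.95,-0.1],"delta_rot":[0,0,0.34],"gripper":-1},{"offset":[0.36,0.95,-0.1],"delta_rot":[0,0,0.34],"gripper":-1},{"offset":[0.36,0.95,-0.1],"delta_rot":[0,0,0.34],"gripper":-1},{"offset":[0.36,0.95,-0.1],"delta_rot":[0,0,0.34],"gripper":-1},{"offset":[0.36,0.95,-0.1],"delta_rot":[0,0,0.34],"gripper":-1}]'
python3 - <<'E'
from h import *
im,W,T,D=wrist(); np.savez('w1',im=im,W=W,T=T,D=D)
cv2.imwrite('pics/w1.png',im[:,:,::-1]); print(T.round(3)[:3,3],bot.sense()['eef_pos'])
for t in ['gauge_tip','gauge','gauge_rest','tube_mouth']:
    for s in landmark_of('wrist',t)[:1]:
        u,v=np.round(s['point']).astype(int); print(t,round(s['conf'],2),u,v,W[v,u].round(3))
for t in ['gauge','gauge_rest','extruder']:
    for s in silhouettes('wrist',t)[:1]: print(t,s['conf'],s['bbox'])
E
```

```text
clock: 2.55
eef_pos: [0.3176, -0.1938, 0.262]
eef_rot: [0.893, 0.45, 0.001, 0.001]
ft_force: [0.2, -0.6, 0.2]
opening: 0.0852
grip_force: 0.0
clock: 3.55
eef_pos: [0.4247, 0.0868, 0.2314]
eef_rot: [0.746, 0.666, -0.0, 0.0]
ft_force: [-0.1, -0.5, -0.2]
opening: 0.0853
grip_force: 0.0
[0.433 0.16  0.374] [0.42476923 0.0868741  0.23151692]
gauge_tip 0.72 258 15 [0.449 0.273 0.   ]
gauge 0.56 257 105 [0.434 0.158 0.061]
gauge_rest 0.78 253 155 [0.424 0.106 0.063]
tube_mouth 0.76 432 68 [0.615 0.187 0.104]
gauge 0.6 [241.7, 18.7, 28.6, 189.7]
gauge_rest 0.93 [227.5, 71.5, 53.8, 139.1]
extruder 0.63 [387.7, 1.2, 124.3, 103.8]
```

View pics/w1.png

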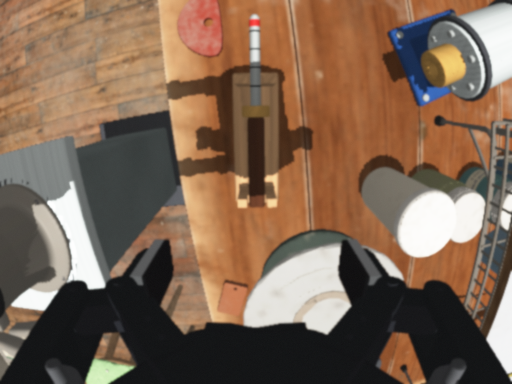

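The wrist view shows the gauge upright along column 256 (tip 254,17; collar near row 110; handle rows 118–195), with the brass tube at (443,65) and the tub at (415,215).

```bash
python3 - <<'E'
from h import *
z=np.load('w1.npz'); W,T,D,im=z['W'],z['T'],z['D'],z['im'].astype(int)
def at(u,v,h): d=D[v,u]; return T[:3,3]+d*(h-T[2,3])/d[2]
print('tip',at(254,17,.057).round(4),'collar front',at(256,105,.06).round(4))
# steel/handle: points above slots along the axis
Q=W.reshape(-1,3); m=(Q[:,2]>.056)&(Q[:,2]<.085)&(Q[:,0]>.41)&(Q[:,0]<.46)&(Q[:,1]>0)&(Q[:,1]<.28)
p=Q[m]
for lo in np.arange(.03,.27,.02):
    q=p[(p[:,1]>=lo)&(p[:,1]<lo+.02)]
    if len(q): print(lo.round(2),len(q),np.percentile(q[:,0],[5,50,95]).round(4),q[:,2].max().round(4))
# dark handle pixels
dark=(im.sum(2)<150)&(W[...,2]>.04)&(W[...,2]<.08)&(W[...,0]>.40)&(W[...,0]<.46)&(W[...,1]>0)
q=W[dark]; print('dark',len(q),q.mean(0).round(4),np.percentile(q,[2,98],axis=0).round(4)); print(cv2.minAreaRect(q[:,:2].astype(np.float32)))
for v in (130,150,170,190): 
    r=im[v,235:285].sum(1); print(v,r.tolist())
E
```

```text
tip [0.4419 0.2539 0.057 ] collar front [0.4332 0.1578 0.06  ]
0.03 91 [0.4147 0.4333 0.4422] 0.0656
0.05 339 [0.4142 0.4241 0.4404] 0.066
0.07 290 [0.4171 0.4248 0.4327] 0.0671
0.09 314 [0.4185 0.4267 0.4349] 0.0666
0.11 322 [0.4208 0.4289 0.437 ] 0.0659
0.13 361 [0.4218 0.4311 0.4411] 0.0716
0.15 319 [0.4195 0.4323 0.443 ] 0.0717
0.17 463 [0.4164 0.4359 0.4547] 0.0672
0.19 227 [0.4188 0.4359 0.4414] 0.0661
0.21 182 [0.4334 0.4382 0.443 ] 0.0623
0.23 179 [0.4352 0.4404 0.4453] 0.0629
0.25 42 [0.4376 0.4417 0.4458] 0.0613
dark 1187 [0.4269 0.1045 0.0641] [[0.4172 0.0635 0.0624]
 [0.4369 0.1432 0.0657]]
((0.4266659617424011, 0.10283748805522919), (0.08373921364545822, 0.016721857711672783), 84.73030090332031)
130 [263, 276, 277, 279, 285, 288, 290, 287, 280, 272, 260, 232, 177, 121, 97, 90, 95, 92, 99, 95, 100, 98, 100, 103, 101, 103, 102, 106, 137, 211, 277, 300, 301, 302, 294, 283, 277, 275, 287, 293, 298, 294, 278, 227, 176, 145, 139, 136, 136, 134]
150 [254, 266, 270, 275, 281, 288, 292, 292, 283, 280, 274, 255, 209, 139, 98, 95, 95, 96, 93, 97, 96, 96, 99, 98, 105, 100, 100, 103, 131, 199, 269, 296, 299, 287, 282, 272, 270, 275, 286, 291, 297, 287, 271, 227, 175, 146, 146, 149, 146, 149]
170 [245, 262, 269, 268, 276, 282, 288, 291, 288, 286, 281, 256, 222, 164, 116, 97, 93, 99, 95, 95, 91, 99, 97, 98, 107, 107, 105, 104, 117, 170, 238, 283, 292, 288, 282, 279, 279, 283, 289, 291, 290, 281, 271, 280, 295, 308, 316, 331, 348, 355]
190 [435, 531, 570, 528, 400, 279, 235, 231, 230, 233, 229, 233, 223, 190, 133, 101, 95, 94, 94, 96, 94, 97, 96, 99, 101, 104, 100, 102, 108, 140, 189, 222, 229, 232, 232, 231, 235, 240, 299, 431, 551, 567, 504, 411, 369, 357, 361, 361, 363, 363]
```

```bash
python3 -m pendant '[{"offset":[0.005,0.024,-0.2],"delta_rot":[0,0,0.011],"gripper":-1},{"offset":[0.005,0.024,-0.4],"delta_rot":[0,0,0.011],"gripper":-1},{"offset":[0.005,0.024,-0.55],"delta_rot":[0,0,0.011],"gripper":-1},{"offset":[0.005,0.024,-0.648],"delta_rot":[0,0,0.011],"gripper":-1},{"offset":[0.005,0.024,-0.648],"delta_rot":[0,0,0.011],"gripper":-1},{"offset":[0.005,0.024,-0.648],"delta_rot":[0,0,0.011],"gripper":-1}]'
python3 -m pendant '[{"offset":[0,0,0],"delta_rot":[0,0,0],"gripper":1},{"offset":[0,0,0],"delta_rot":[0,0,0],"gripper":1},{"offset":[0,0,0],"delta_rot":[0,0,0],"gripper":1},{"offset":[0,0,0],"delta_rot":[0,0,0],"gripper":1},{"offset":[0,0,0],"delta_rot":[0,0,0],"gripper":1},{"offset":[0,0,0],"delta_rot":[0,0,0],"gripper":1},{"offset":[0,0,0],"delta_rot":[0,0,0],"gripper":1},{"offset":[0,0,0],"delta_rot":[0,0,0],"gripper":1}]' 60
```

```text
clock: 4.7
eef_pos: [0.427, 0.0955, 0.0379]
eef_rot: [0.739, 0.674, 0.001, 0.001]
ft_force: [-0.7, 0.0, 1.0]
opening: 0.0853
grip_force: 0.0
clock: 5.7
eef_pos: [0.4264, 0.0955, 0.0374]
eef_rot: [0.739, 0.674, 0.0, 0.0]
ft_force: [-0.9, 0.0, 5.8]
opening: 0.017
grip_force: 58.4
```

```bash
python3 -m pendant '[{"offset":[0,0,0.05],"delta_rot":[0,0,0],"gripper":1},{"offset":[0,0,0.15],"delta_rot":[0,0,0],"gripper":1},{"offset":[0,0,0.35],"delta_rot":[0,0,0],"gripper":1},{"offset":[0,0,0.55],"delta_rot":[0,0,-0.1],"gripper":1},{"offset":[0,0,0.6],"delta_rot":[0,0,-0.2],"gripper":1},{"offset":[0,0,0.6],"delta_rot":[0,0,-0.3],"gripper":1},{"offset":[0,0,0.6],"delta_rot":[0,0,-0.4],"gripper":1},{"offset":[0,0,0.6],"delta_rot":[0,0,-0.5],"gripper":1},{"offset":[0,0,0.6],"delta_rot":[0,0,-0.6],"gripper":1},{"offset":[0,0,0.6],"delta_rot":[0,0,-0.7],"gripper":1}]' && python3 -m pendant '[{"offset":[0,0,0],"delta_rot":[0,0,0],"gripper":1},{"offset":[0,0,0],"delta_rot":[0,0,0],"gripper":1}]'
python3 - <<'E'
from h import *
im,W,T,D=wrist(); np.savez('w2',im=im,W=W,T=T,D=D)
cv2.imwrite('pics/w2.png',im[:,:,::-1]); print(T.round(3)[:3,3])
for t in ['gauge_tip','gauge','tube_mouth']:
    for s in landmark_of('wrist',t)[:1]:
        u,v=np.round(s['point']).astype(int); print(t,round(s['conf'],2),u,v,W[v,u].round(3))
E
```

```text
clock: 6.95
eef_pos: [0.4257, 0.0954, 0.2165]
eef_rot: [0.983, 0.186, -0.001, -0.0]
ft_force: [-0.5, 0.6, -2.6]
opening: 0.0165
grip_force: 59.0
clock: 7.2
eef_pos: [0.426, 0.0954, 0.2167]
eef_rot: [0.982, 0.19, -0.0, 0.0]
ft_force: [-0.2, 0.8, -2.5]
opening: 0.0169
grip_force: 59.0
[0.494 0.123 0.36 ]
gauge 0.6 256 132 [0.484 0.119 0.248]
```

View pics/w2.png

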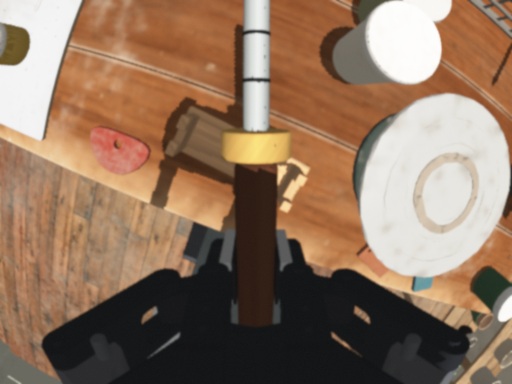

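The gauge is held squarely (collar at 257,145, rod straight up the image), but the extruder is out of view; I'll turn the tool so the camera looks down on it.

```bash
python3 -m pendant '[{"offset":[0.08,0,0.1],"delta_rot":[0,0,0.11],"gripper":1},{"offset":[0.16,0,0.1],"delta_rot":[0,0,0.22],"gripper":1},{"offset":[0.24,0,0.1],"delta_rot":[0,0,0.33],"gripper":1},{"offset":[0.24,0,0.1],"delta_rot":[0,0,0.42],"gripper":1},{"offset":[0.24,0,0.1],"delta_rot":[0,0,0.42],"gripper":1},{"offset":[0.24,0,0.1],"delta_rot":[0,0,0.42],"gripper":1},{"offset":[0.24,0,0.1],"delta_rot":[0,0,0.42],"gripper":1}]'
python3 - <<'E'
from h import *
im,W,T,D=wrist(); np.savez('w3',im=im,W=W,T=T,D=D)
cv2.imwrite('pics/w3.png',im[:,:,::-1]); print(T.round(3)[:3,3])
for t in ['gauge_tip','gauge','tube_mouth','extruder']:
    for s in landmark_of('wrist',t)[:1]:
        u,v=np.round(s['point']).astype(int); print(t,round(s['conf'],2),u,v,W[v,u].round(3))
E
```

```text
clock: 8.28
eef_pos: [0.498, 0.0955, 0.247]
eef_rot: [0.868, 0.496, 0.0, 0.0]
ft_force: [0.3, -0.8, -1.6]
opening: 0.0171
grip_force: 59.1
[0.535 0.159 0.39 ]
gauge 0.65 256 132 [0.53  0.149 0.279]
tube_mouth 0.89 314 40 [0.611 0.183 0.121]
```

View pics/w3.png

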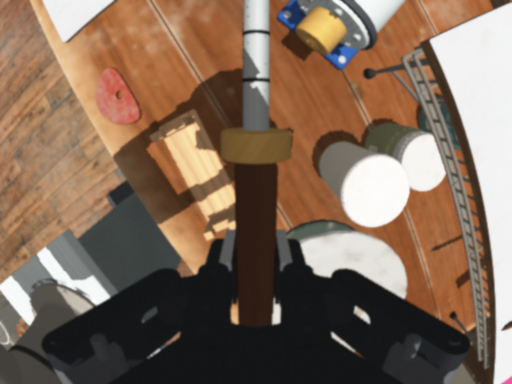

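```bash
python3 - <<'E'
from h import *
from scipy.optimize import least_squares
B=[]
for n in ['w1','w3','side','scene']:
    z=np.load(n+'.npz'); W=z['W'];I=z['im'].astype(int)
    hsv=cv2.cvtColor(z['im'],cv2.COLOR_RGB2HSV)
    box=np.all((W>(.57,.13,.10))&(W<(.70,.27,.14)),-1)
    m=box&(hsv[...,1]>110)&(hsv[...,0]>12)&(hsv[...,0]<32)
    m=cv2.erode(m.astype(np.uint8),np.ones((3,3)))>0
    p=W[m]; print(n,len(p))
    if len(p)<25: continue
    print(p.mean(0).round(4),p.min(0).round(3),p.max(0).round(3))
    def f(q): # lateral offset, yaw, z
        a=q[1]; d=np.array([np.cos(a),np.sin(a)]); nrm=np.array([-d[1],d[0]])
        l=(p[:,:2]-[.61,.18])@nrm-q[0]; return np.hypot(l,p[:,2]-q[2])-.02
    r=least_squares(f,[0,.36,.11],loss='soft_l1',f_scale=.002); a=r.x[1]; d=np.array([np.cos(a),np.sin(a)])
    t=(p[:,:2]-[.61,.18])@d
    print('lat',r.x[0].round(4),'yaw',np.degrees(a).round(2),'z',r.x[2].round(4),'res',np.abs(r.fun).mean().round(4),'t',np.percentile(t,[1,5,95,99]).round(4))
    # barrel
    p=W[np.all((W>(.60,.15,.12))&(W<(.80,.32,.17)),-1)]; t=(p[:,:2]-[.61,.18])@[.935,.354]; p=p[(t>.045)&(t<.13)]
    def g(q):
        a=q[1]; d=np.array([np.cos(a),np.sin(a)]); nrm=np.array([-d[1],d[0]])
        l=(p[:,:2]-[.61,.18])@nrm-q[0]; return np.hypot(l,p[:,2]-.11)-q[2]
    r=least_squares(g,[0,.36,.042],loss='soft_l1',f_scale=.002); print(' barrel',len(p),'lat',r.x[0].round(4),'yaw',np.degrees(r.x[1]).round(2),'r',r.x[2].round(4),np.abs(r.fun).mean().round(4))
E
```

```text
w1 1109
[0.6177 0.1886 0.1222] [0.603 0.17  0.102] [0.639 0.21  0.132]
lat 0.0038 yaw 21.26 z 0.1099 res 0.0032 t [0.001  0.0015 0.026  0.0283]
 barrel 2254 lat 0.004 yaw 20.61 r 0.0421 0.0005
w3 1262
[0.621  0.1884 0.125 ] [0.605 0.169 0.101] [0.641 0.209 0.132]
lat 0.0037 yaw 21.13 z 0.1098 res 0.0017 t [0.0015 0.0019 0.0278 0.0291]
 barrel 776 lat 0.0044 yaw 20.59 r 0.0422 0.0004
side 40
[0.6189 0.2013 0.1207] [0.612 0.186 0.105] [0.634 0.211 0.131]
lat 0.0047 yaw 18.0 z 0.1086 res 0.002 t [0.0082 0.0087 0.0232 0.0258]
 barrel 536 lat 0.0059 yaw 20.44 r 0.0404 0.0021
scene 37
[0.6107 0.1933 0.1218] [0.597 0.172 0.107] [0.627 0.206 0.131]
lat 0.0105 yaw 14.17 z 0.1052 res 0.0028 t [-0.0073 -0.0049  0.0145  0.0187]
 barrel 256 lat 0.0059 yaw 20.67 r 0.04 0.0025
```

```bash
cat >> h.py <<'E'
def gauge_in_tool(W,s):
    M=R.from_quat(s['eef_rot']).as_matrix(); P=(W-np.array(s['eef_pos']))@M
    Q=P.reshape(-1,3); Q=Q[~np.isnan(Q[:,0])]
    Q=Q[(abs(Q[:,1])<.03)&(Q[:,2]<.01)&(Q[:,2]>-.06)&(Q[:,0]>.01)&(Q[:,0]<.18)]
    out=[]
    for lo in np.arange(.02,.17,.01):
        q=Q[(Q[:,0]>=lo)&(Q[:,0]<lo+.01)]
        if len(q)>20:
            e=np.percentile(q[:,1],[2,98]); out.append((lo+.005,len(q),e.mean(),e[1]-e[0],np.percentile(q[:,2],5)))
    return np.array(out),Q
E
python3 - <<'E'
from h import *
s=bot.sense()
for n in ['w3']:
    W=np.load(n+'.npz')['W']; o,Q=gauge_in_tool(W,s); print(o.round(4))
    e=Q[abs(Q[:,1])<.005]; e=e[e[:,2]<-.028]; print('collar x',np.percentile(e[:,0],[1,5,95,99]).round(4))
print(s['clock'],2*np.degrees(np.arctan2(s['eef_rot'][1],s['eef_rot'][0])),s['eef_pos'])
E
```

```text
[[ 2.500e-02  8.960e+02 -3.000e-04  1.740e-02 -2.770e-02]
 [ 3.500e-02  9.810e+02 -2.000e-04  1.710e-02 -2.760e-02]
 [ 4.500e-02  9.840e+02 -3.000e-04  1.690e-02 -2.760e-02]
 [ 5.500e-02  1.686e+03 -3.000e-04  2.730e-02 -3.280e-02]
 [ 6.500e-02  1.119e+03 -3.000e-04  2.520e-02 -3.230e-02]
 [ 7.500e-02  6.430e+02 -3.000e-04  1.030e-02 -2.360e-02]
 [ 8.500e-02  6.480e+02 -0.000e+00  1.070e-02 -2.370e-02]
 [ 9.500e-02  6.420e+02 -0.000e+00  1.060e-02 -2.380e-02]
 [ 1.050e-01  6.140e+02  0.000e+00  1.070e-02 -2.380e-02]
 [ 1.150e-01  4.230e+02  2.000e-04  1.040e-02 -2.350e-02]]
collar x [0.0224 0.0507 0.0621 0.0625]
8.525 59.496451185508356 [0.49815393 0.09545947 0.2469973 ]
```

```bash
python3 -m pendant '[{"offset":[-0.1,0.04,0],"delta_rot":[0,0,-0.11],"gripper":1},{"offset":[-0.214,0.075,0],"delta_rot":[0,0,-0.22],"gripper":1},{"offset":[-0.214,0.075,-0.1],"delta_rot":[0,0,-0.33],"gripper":1},{"offset":[-0.214,0.075,-0.2],"delta_rot":[0,0,-0.429],"gripper":1},{"offset":[-0.214,0.075,-0.35],"delta_rot":[0,0,-0.429],"gripper":1},{"offset":[-0.214,0.075,-0.48],"delta_rot":[0,0,-0.429],"gripper":1},{"offset":[-0.214,0.075,-0.518],"delta_rot":[0,0,-0.429],"gripper":1},{"offset":[-0.214,0.075,-0.518],"delta_rot":[0,0,-0.429],"gripper":1},{"offset":[-0.214,0.075,-0.518],"delta_rot":[0,0,-0.429],"gripper":1},{"offset":[-0.214,0.075,-0.518],"delta_rot":[0,0,-0.429],"gripper":1}]'
python3 - <<'E'
from h import *
s=bot.sense(); print(s['eef_pos'],2*np.degrees(np.arctan2(s['eef_rot'][1],s['eef_rot'][0])))
im,W,T,D=wrist()
o,Q=gauge_in_tool(W,s); print(o[:,[0,2,3,4]].round(4))
# whole tool pose -> gauge tip & axis vs mouth
M=R.from_quat(s['eef_rot']).as_matrix(); P=np.array(s['eef_pos'])
a=np.radians(20.65); d=np.array([np.cos(a),np.sin(a),0]);n=np.array([-d[1],d[0],0]); mouth=np.array([.6095,.1841,.11])
for p in ([.0625,-.0001,-.0183],[.1625,.0003,-.0183]):
    w=P+M@p-mouth; print('x',(w@d).round(4),'y',(w@n).round(4),'z',w[2].round(4))
for cam in ['side','scene']:
    c=read_camera(cam); cv2.imwrite(f'pics/{cam}2.png',c['image'][:,:,::-1])
a=cv2.resize(cv2.imread('pics/side2.png')[190:270,150:300],None,fx=5,fy=5)[:, :]
b=cv2.resize(cv2.imread('pics/scene2.png')[150:250,160:310],None,fx=2,fy=2)
cv2.imwrite('pics/s2.png',a)
E
```

```text
clock: 9.78
eef_pos: [0.4349, 0.1181, 0.0927]
eef_rot: [0.983, 0.181, 0.001, 0.0]
ft_force: [-0.3, 0.3, -2.7]
opening: 0.0169
grip_force: 59.1
[0.43486675 0.11806169 0.09272667] 20.903618793331297
[[ 2.50e-02 -1.00e-04  1.75e-02 -2.76e-02]
 [ 3.50e-02 -0.00e+00  1.71e-02 -2.76e-02]
 [ 4.50e-02 -0.00e+00  1.68e-02 -2.76e-02]
 [ 5.50e-02 -1.00e-04  2.73e-02 -3.28e-02]
 [ 6.50e-02 -1.00e-04  2.53e-02 -3.22e-02]
 [ 7.50e-02 -1.00e-04  1.03e-02 -2.37e-02]
 [ 8.50e-02  2.00e-04  1.06e-02 -2.37e-02]
 [ 9.50e-02  1.00e-04  1.07e-02 -2.37e-02]
 [ 1.05e-01  2.00e-04  1.07e-02 -2.36e-02]
 [ 1.15e-01  4.00e-04  1.03e-02 -2.36e-02]]
x -0.1242 y 0.0002 z 0.0012
x -0.0242 y 0.0002 z 0.0014
```

View pics/s2.png

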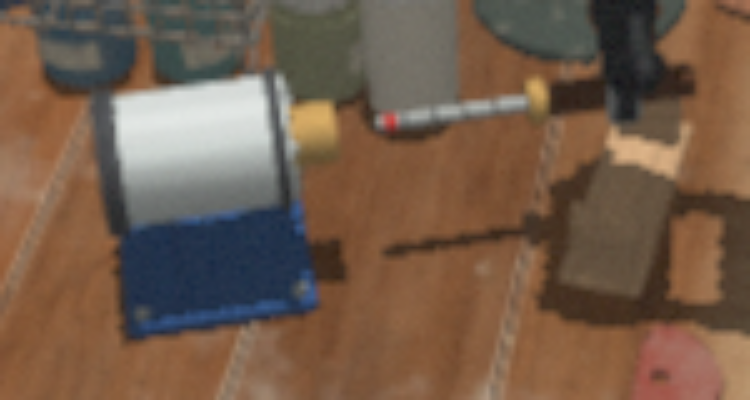

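The side view shows the rod level and in line with the brass tube (tip at 380,122; tube at 320,130). The insertion starts in small steps.

```bash
python3 -m pendant '[{"offset":[0,0,-0.003],"delta_rot":[0,0,0],"gripper":1},{"offset":[0,0,-0.003],"delta_rot":[0,0,0],"gripper":1},{"offset":[0.04,0.015,-0.003],"delta_rot":[0,0,0],"gripper":1},{"offset":[0.062,0.0235,-0.003],"delta_rot":[0,0,0],"gripper":1},{"offset":[0.0775,0.0292,-0.003],"delta_rot":[0,0,0],"gripper":1},{"offset":[0.09,0.034,-0.003],"delta_rot":[0,0,0],"gripper":1},{"offset":[0.11,0.0415,-0.003],"delta_rot":[0,0,0],"gripper":1},{"offset":[0.11,0.0415,-0.003],"delta_rot":[0,0,0],"gripper":1}]'
cat > chk.py <<'E'
from h import *
s=bot.sense(); M=R.from_quat(s['eef_rot']).as_matrix(); P=np.array(s['eef_pos'])
a=np.radians(20.65); d=np.array([np.cos(a),np.sin(a),0]);n=np.array([-d[1],d[0],0]); mouth=np.array([.6095,.1841,.11])
for p in ([.0625,-.0001,-.0183],[.1625,.0003,-.0183]):
    w=P+M@p-mouth; print('x',(w@d).round(4),'y',(w@n).round(4),'z',w[2].round(4))
f=np.array(s['ft_force']); print('f axial',(f@d).round(2),'lat',(f@n).round(2),'z',f[2].round(2),'moment',np.round(s['moment'],2))
E
python3 chk.py
```

```text
clock: 10.92
eef_pos: [0.4675, 0.1305, 0.0906]
eef_rot: [0.983, 0.181, 0.0, 0.0]
ft_force: [0.4, -0.7, -1.2]
opening: 0.0171
grip_force: 59.1
x -0.0893 y 0.0003 z -0.001
x 0.0107 y 0.0004 z -0.001
f axial 0.15 lat -0.81 z -1.18 moment [0.03 0.   0.04]
```

```bash
python3 -m pendant '[{"offset":[0.03,0.0113,0.003],"delta_rot":[0,0,0],"gripper":1},{"offset":[0.07,0.0264,0.003],"delta_rot":[0,0,0],"gripper":1},{"offset":[0.12,0.0452,0.003],"delta_rot":[0,0,0],"gripper":1},{"offset":[0.17,0.064,0.003],"delta_rot":[0,0,0],"gripper":1},{"offset":[0.21,0.079,0.003],"delta_rot":[0,0,0],"gripper":1},{"offset":[0.24,0.0904,0.003],"delta_rot":[0,0,0],"gripper":1},{"offset":[0.262,0.0987,0.003],"delta_rot":[0,0,0],"gripper":1},{"offset":[0.262,0.0987,0.003],"delta_rot":[0,0,0],"gripper":1}]'; python3 chk.py
```

```text
clock: 11.92
eef_pos: [0.5459, 0.1601, 0.0915]
eef_rot: [0.983, 0.181, 0.0, 0.0]
ft_force: [-0.1, -0.1, -2.4]
opening: 0.0171
grip_force: 59.2
x -0.0055 y 0.0004 z -0.0002
x 0.0945 y 0.0004 z -0.0002
f axial -0.11 lat -0.02 z -2.41 moment [-0.09  0.05 -0.03]
```

Free so far. Now I'll creep forward until the collar stops.

```bash
python3 -m pendant '[{"offset":[0.006,0.0023,0],"delta_rot":[0,0,0],"gripper":1},{"offset":[0.012,0.0045,0],"delta_rot":[0,0,0],"gripper":1},{"offset":[0.017,0.0064,0],"delta_rot":[0,0,0],"gripper":1},{"offset":[0.02,0.0075,0],"delta_rot":[0,0,0],"gripper":1},{"offset":[0.02,0.0075,0],"delta_rot":[0,0,0],"gripper":1},{"offset":[0.02,0.0075,0],"delta_rot":[0,0,0],"gripper":1}]'; python3 chk.py
```

```text
clock: 12.68
eef_pos: [0.5516, 0.1623, 0.0915]
eef_rot: [0.983, 0.181, -0.0, 0.0]
ft_force: [-0.2, -0.2, -2.4]
opening: 0.0171
grip_force: 59.2
x 0.0006 y 0.0004 z -0.0002
x 0.1006 y 0.0004 z -0.0002
f axial -0.24 lat -0.1 z -2.42 moment [-0.01  0.06 -0.02]
```

```bash
python3 -m pendant '[{"offset":[0.003,0.0011,0],"delta_rot":[0,0,0],"gripper":1},{"offset":[0.006,0.0023,0],"delta_rot":[0,0,0],"gripper":1},{"offset":[0.009,0.0034,0],"delta_rot":[0,0,0],"gripper":1},{"offset":[0.009,0.0034,0],"delta_rot":[0,0,0],"gripper":1},{"offset":[0.009,0.0034,0],"delta_rot":[0,0,0],"gripper":1}]'; python3 chk.py
```

```text
clock: 13.3
eef_pos: [0.5521, 0.1625, 0.0913]
eef_rot: [0.983, 0.181, -0.003, 0.0]
ft_force: [-7.9, -3.9, 2.7]
opening: 0.0176
grip_force: 59.9
x 0.0013 y 0.0004 z -0.0008
x 0.1013 y 0.0005 z -0.0013
f axial -8.77 lat -0.82 z 2.71 moment [-0.58  1.1  -0.03]
```

```bash
python3 -m pendant '[{"offset":[0.003,0.0011,0],"delta_rot":[0,0,0],"gripper":1},{"offset":[0.003,0.0011,0],"delta_rot":[0,0,0],"gripper":1},{"offset":[0.003,0.0011,0],"delta_rot":[0,0,0],"gripper":1}]'; python3 chk.py
python3 -m pendant '[{"offset":[-0.02,-0.0075,0],"delta_rot":[0,0,0],"gripper":1},{"offset":[-0.07,-0.0264,0],"delta_rot":[0,0,0],"gripper":1},{"offset":[-0.15,-0.0565,0],"delta_rot":[0,0,0],"gripper":1},{"offset":[-0.23,-0.0867,0],"delta_rot":[0,0,0],"gripper":1},{"offset":[-0.31,-0.1168,0],"delta_rot":[0,0,0],"gripper":1},{"offset":[-0.39,-0.147,0],"delta_rot":[0,0,0],"gripper":1},{"offset":[-0.43,-0.162,0],"delta_rot":[0,0,0],"gripper":1},{"offset":[-0.43,-0.162,0],"delta_rot":[0,0,0],"gripper":1}]'; python3 chk.py
```

```text
clock: 13.68
eef_pos: [0.5521, 0.1625, 0.0913]
eef_rot: [0.983, 0.181, -0.004, 0.0]
ft_force: [-11.5, -5.3, 5.1]
opening: 0.0172
grip_force: 60.2
x 0.0013 y 0.0004 z -0.0009
x 0.1013 y 0.0005 z -0.0017
f axial -12.59 lat -0.91 z 5.11 moment [-0.74  1.53  0.04]
clock: 14.68
eef_pos: [0.4264, 0.115, 0.0918]
eef_rot: [0.983, 0.181, 0.0, 0.0]
ft_force: [1.3, 1.1, -1.7]
opening: 0.0169
grip_force: 59.2
x -0.1333 y 0.0002 z 0.0002
x -0.0332 y 0.0003 z 0.0003
f axial 1.61 lat 0.61 z -1.65 moment [-0.04  0.01  0.  ]
```

```bash
python3 -m pendant '[{"offset":[-0.02,0,0.15],"delta_rot":[0,0,0],"gripper":1},{"offset":[-0.02,-0.05,0.33],"delta_rot":[0,0,0],"gripper":1},{"offset":[0,-0.15,0.5],"delta_rot":[0,0,0],"gripper":1},{"offset":[0.02,-0.35,0.6],"delta_rot":[0,0,0],"gripper":1},{"offset":[0.04,-0.55,0.6],"delta_rot":[0,0,0],"gripper":1},{"offset":[0.06,-0.75,0.6],"delta_rot":[0,0,0],"gripper":1},{"offset":[0.07,-0.9,0.6],"delta_rot":[0,0,0],"gripper":1},{"offset":[0.07,-1,0.6],"delta_rot":[0,0,0],"gripper":1},{"offset":[0.07,-1,0.6],"delta_rot":[0,0,0],"gripper":1}]'
python3 -m pendant '[{"offset":[0,-0.1,0],"delta_rot":[0,0,0],"gripper":1},{"offset":[0,-0.15,0],"delta_rot":[0,0,0],"gripper":1},{"offset":[0,-0.15,0],"delta_rot":[0,0,0],"gripper":1},{"offset":[0,-0.15,0],"delta_rot":[0,0,0],"gripper":1}]'
python3 - <<'E'
from h import *
im,W,T,D=wrist(); np.savez('w4',im=im,W=W,T=T,D=D)
cv2.imwrite('pics/w4.png',im[:,:,::-1]); print(T.round(3)[:3,3])
for t in ['read_dot','reading_stand']:
    for s in landmark_of('wrist',t)[:1]:
        u,v=np.round(s['point']).astype(int); print(t,round(s['conf'],2),u,v,W[v,u].round(3))
E
```

```text
clock: 15.8
eef_pos: [0.448, -0.1873, 0.2714]
eef_rot: [0.984, 0.18, 0.0, 0.0]
ft_force: [0.0, -0.0, -2.4]
opening: 0.0169
grip_force: 59.3
clock: 16.3
eef_pos: [0.4473, -0.2291, 0.2715]
eef_rot: [0.983, 0.182, 0.0, -0.0]
ft_force: [0.0, 0.4, -1.2]
opening: 0.017
grip_force: 59.3
[ 0.516 -0.203  0.414]
read_dot 0.89 405 93 [ 0.587 -0.339  0.131]
reading_stand 0.69 360 93 [ 0.585 -0.331  0.013]
```

View pics/w4.png

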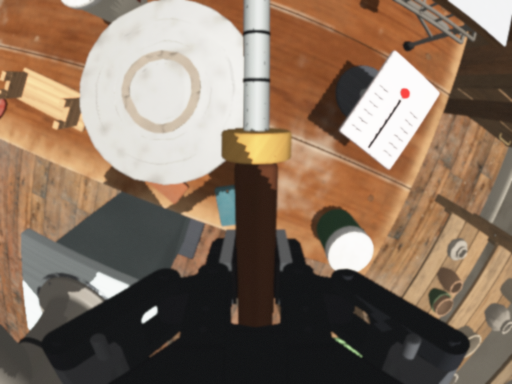

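The stand plate is clear: the dot is at (405,93) and the black line runs from (370,147) to it.

```bash
python3 - <<'E'
from h import *
z=np.load('w4.npz'); W,T,D=z['W'],z['T'],z['D']; I=z['im'].astype(int)
P=T[:3,3]+D*((.13-T[2,3])/D[...,2])[...,None]
roi=np.zeros((384,512),bool); roi[50:170,340:440]=1
red=roi&(I[...,0]>180)&(I[...,1]<90); dot=P[red].mean(0); print('dot',red.sum(),dot.round(4),W[red].mean(0).round(4))
pl=roi&(abs(W[...,2]-.13)<.006)
pl=cv2.morphologyEx(pl.astype(np.uint8),cv2.MORPH_CLOSE,np.ones((7,7)))
er=cv2.erode(pl,np.ones((9,9)))>0
dk=er&(I.sum(2)<200); n,l,st,_=cv2.connectedComponentsWithStats(dk.astype(np.uint8)); k=1+np.argmax(st[1:,4]); q=P[l==k][:,:2]
mu=q.mean(0); e=np.linalg.svd(q-mu)[2][0]; e*=np.sign(e@(dot[:2]-mu)); print('line',len(q),mu.round(4),'yaw',np.degrees(np.arctan2(e[1],e[0])).round(2),'to dot',np.degrees(np.arctan2(*(dot[:2]-mu)[::-1])).round(2))
print('rect',cv2.minAreaRect(P[pl>0][:,:2].astype(np.float32)))
yaw=np.arctan2(*(dot[:2]-mu)[::-1]); d=np.array([np.cos(yaw),np.sin(yaw)])
print('TCP target',dot[:2]-.1625*d, .13+.025-.0183, bot.sense()['eef_pos'])
E
```

```text
dot 46 [ 0.5874 -0.339   0.13  ] [ 0.5871 -0.3384  0.1313]Traceback (most recent call last):
  File "<stdin>", line 9, in <module>
    return _wrapfunc(a, 'argmax', axis=axis, out=out, **kwds)
    return bound(*args, **kwds)
ValueError: attempt to get argmax of an empty sequence
```

```bash
python3 - <<'E'
from h import *
z=np.load('w4.npz'); W,T,D=z['W'],z['T'],z['D']; I=z['im'].astype(int)
P=T[:3,3]+D*((.13-T[2,3])/D[...,2])[...,None]
dot=np.array([.5874,-.339])
near=np.linalg.norm(P[...,:2]-dot,axis=-1)
pl=(abs(W[...,2]-.13)<.008)&(near<.1)
er=cv2.erode(cv2.morphologyEx(pl.astype(np.uint8),cv2.MORPH_CLOSE,np.ones((5,5))),np.ones((5,5)))>0
dk=er&(I.sum(2)<330)&(near>.012); n,l,st,_=cv2.connectedComponentsWithStats(dk.astype(np.uint8),connectivity=8); k=1+np.argmax(st[1:,4]); q=P[l==k][:,:2]
mu=q.mean(0); e=np.linalg.svd(q-mu)[2][0]; e*=np.sign(e@(dot-mu)); yaw=np.arctan2(*(dot-mu)[::-1])
print(len(q),mu.round(4),np.degrees(np.arctan2(e[1],e[0])).round(2),np.degrees(yaw).round(2))
print('rect',cv2.minAreaRect(P[pl][:,:2].astype(np.float32)))
d=np.array([np.cos(yaw),np.sin(yaw)]); s=bot.sense()
print('TCP target',(dot-.1625*d).round(4), .13+.025-.0183,s['eef_pos'].round(4) ,2*np.degrees(np.arctan2(s['eef_rot'][1],s['eef_rot'][0])))
E
```

```text
6 [ 0.5411 -0.3285] -14.67 -12.76
rect ((0.5987826585769653, -0.33151498436927795), (0.09200619906187057, 0.17838147282600403), 85.48390197753906)
TCP target [ 0.4289 -0.3031] 0.1367 [ 0.4473 -0.2292  0.2717] 20.95576599277854
```

```bash
python3 -m pendant '[{"offset":[-0.03,-0.08,0],"delta_rot":[0,0,-0.1],"gripper":1},{"offset":[-0.061,-0.17,0],"delta_rot":[0,0,-0.2],"gripper":1},{"offset":[-0.061,-0.246,0],"delta_rot":[0,0,-0.3],"gripper":1},{"offset":[-0.061,-0.246,-0.05],"delta_rot":[0,0,-0.371],"gripper":1},{"offset":[-0.061,-0.246,-0.15],"delta_rot":[0,0,-0.371],"gripper":1},{"offset":[-0.061,-0.246,-0.28],"delta_rot":[0,0,-0.371],"gripper":1},{"offset":[-0.061,-0.246,-0.38],"delta_rot":[0,0,-0.371],"gripper":1},{"offset":[-0.061,-0.246,-0.44],"delta_rot":[0,0,-0.371],"gripper":1},{"offset":[-0.061,-0.246,-0.45],"delta_rot":[0,0,-0.371],"gripper":1},{"offset":[-0.061,-0.246,-0.45],"delta_rot":[0,0,-0.371],"gripper":1}]'
python3 -m pendant '[{"offset":[0,0,0],"delta_rot":[0,0,0],"gripper":1},{"offset":[0,0,0],"delta_rot":[0,0,0],"gripper":1},{"offset":[0,0,0],"delta_rot":[0,0,0],"gripper":1},{"offset":[0,0,0],"delta_rot":[0,0,0],"gripper":1}]'
python3 - <<'E'
from h import *
s=bot.sense(); im,W,T,D=wrist(); o,Q=gauge_in_tool(W,s); print(o[:,[0,2,3,4]].round(4))
M=R.from_quat(s['eef_rot']).as_matrix(); P=np.array(s['eef_pos'])
print('tip',P+M@[.1625,.0005,-.0183])
sd=read_camera('side'); cv2.imwrite('pics/f.png',np.hstack([cv2.resize(im[:130,180:340],(480,390)),cv2.resize(sd['image'][100:165,225:285],(310,390))])[:,:,::-1])
E
```

```text
clock: 17.7
eef_pos: [0.4293, -0.3038, 0.1371]
eef_rot: [0.994, -0.109, 0.0, 0.0]
ft_force: [-0.8, -1.0, -2.2]
opening: 0.0169
grip_force: 59.3
clock: 18.2
eef_pos: [0.429, -0.3038, 0.1367]
eef_rot: [0.994, -0.109, 0.0, 0.0]
ft_force: [-0.2, -0.5, -1.6]
opening: 0.017
grip_force: 59.3
[[ 2.50e-02  1.00e-04  1.75e-02 -2.76e-02]
 [ 3.50e-02  2.00e-04  1.72e-02 -2.76e-02]
 [ 4.50e-02  2.00e-04  1.68e-02 -2.75e-02]
 [ 5.50e-02  1.00e-04  2.73e-02 -3.29e-02]
 [ 6.50e-02  0.00e+00  2.51e-02 -3.21e-02]
 [ 7.50e-02  1.00e-04  1.02e-02 -2.36e-02]
 [ 8.50e-02 -0.00e+00  5.59e-02 -2.34e-02]
 [ 9.50e-02 -0.00e+00  5.76e-02 -2.29e-02]
 [ 1.05e-01  1.00e-04  5.74e-02 -2.30e-02]
 [ 1.15e-01  1.00e-04  5.75e-02 -2.27e-02]
 [ 1.25e-01 -1.00e-04  5.81e-02  5.20e-03]]
tip [ 0.58749628 -0.3394745   0.15501521]
```

View pics/f.png

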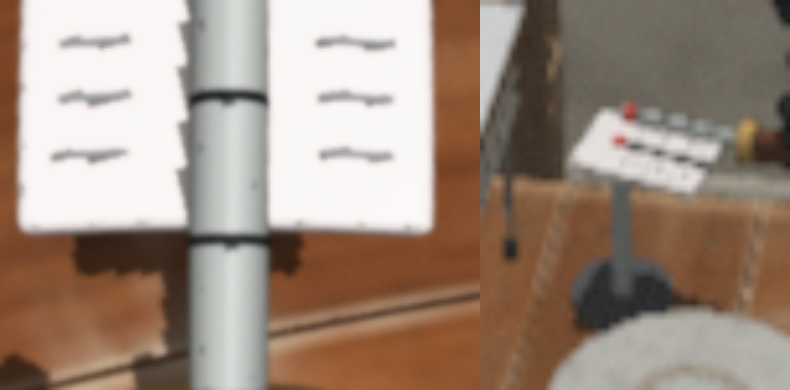

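The rod is centred over the plate and parallel to the line. In the side view its red tip (630,110) sits above the dot (620,140), as expected for 25 mm of height, and it touches nothing. I'm handing in.

```bash
python3 -c "
from station import bot
print(bot.close_job())"
```

```text
the job is handed in; nothing more can be done
None
```

I inserted the gauge until its collar stopped (about 12 N), drew it right out, and handed in at about 18 s with it held level and still, its tip about 25 mm above the red dot and the rod over the black line. The pots and tub were never approached, and the hand-in returned no verdict.

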